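Clear the sample stage and refit its index plate

TASK

Pick up the scraper from its green mat and use it to wipe all five white ceramic chips off the stage's deck into the blue catch tray, without touching the chips with the gripper, then stand the scraper upright back in the middle of its mat and let go of it. Then take the burgundy index plate by its hub and lower it over the central shaft and the brass pin at once, keeping hold of it until it lies flush on the deck, and let go. Leave the bottles, beaker and spatula where they are.

Things in the scene. Friction and masses are not known exactly. Their poses are not given: they have to be found in the camera images.
- stage: Grey sample stage fixed to the bench: deck (see deck) and catch tray (see tray). Origin at bench height under the deck's centre; z up, x points away from the robot, across the deck to the tray. Deck spans x -90 to +90 mm, y -110 to +110; low aluminium side rails along both y edges (inner faces y = +-112 mm, tops 10 mm above the deck). Both x edges are open, no lip.
- deck (a point): Centre of the flat dark steel deck, 30 mm above the bench, at the foot of the fixed vertical steel shaft; axes as stage. Shaft: diameter 20 mm, 34 mm high above the deck, tapered over its last 6 mm.
- pin (a point): Foot of the brass anti-rotation pin on the deck, 52 mm from the shaft towards the tray. The pin is 10 mm in diameter and 27 mm high above the deck, its last 4 mm tapered.
- tray (a point): Centre of the floor of the open blue catch tray, joined to the deck's +x edge (stage x = 150 mm, y = 0, 4 mm above the bench). Inside: stage x 90 to 205 mm, y -113 to +113; its side and far walls rise 40 mm above the bench. Between deck and tray there is only the 26 mm drop from the deck's edge.
- mat: Flat green parking mat, fixed, 130 mm (its x) by 160 mm (its y), 4 mm thick, where the scraper stands at the start and goes back. To the left or the right of the stage. Origin: centre of its underside at bench height.
- scraper: Scraper, loose, 0.14 to 0.24 kg, upright on the mat. Yellow block 40 (its x) x 90 (its y) x 22 mm high, flat faces; on it a centred black upright handle 26 (x) x 50 (y) mm, up to 83 mm above the underside. Origin: centre of the underside, z up. Pushed broadside, along its x; handle pinched from above, fingers closing along its x.
- cover: Burgundy index plate, loose, 0.3 to 0.55 kg, flat on the bench, across the stage from the mat. 140 (its x) x 130 (its y) x 10 mm, white round marks on top; centred square aluminium hub 44 x 44 mm, 10 to 55 mm above the underside, to grip from above. A 23 mm hole runs through hub and plate for the shaft. Origin: centre of the underside, on the hole's axis, z up; x points to the pin hole.
- pin_hole (a point): Centre, at the underside, of the plate's 12.5 mm through hole for the pin, 52 mm from the plate's origin along its x. It fits one way round only: plate x along stage x.
- chip0: Broken white ceramic chip, loose, flat, about 30 x 27 mm (no point farther than 19 mm from its centre), 10 mm thick, 14 g. Origin: centre of the underside. Starts flat on the deck in one of the two lanes beside the shaft, centre 44 to 74 mm from the stage's x axis on either side and at stage x -30 to +68 mm.
- chip1: Broken white ceramic chip, loose, flat, about 30 x 27 mm (no point farther than 19 mm from its centre), 10 mm thick, 14 g. Origin: centre of the underside. Starts flat on the deck in one of the two lanes beside the shaft, centre 44 to 74 mm from the stage's x axis on either side and at stage x -30 to +68 mm.
- chip2: Broken white ceramic chip, loose, flat, about 30 x 27 mm (no point farther than 19 mm from its centre), 10 mm thick, 14 g. Origin: centre of the underside. Starts flat on the deck in one of the two lanes beside the shaft, centre 44 to 74 mm from the stage's x axis on either side and at stage x -30 to +68 mm.
- chip3: Broken white ceramic chip, loose, flat, about 30 x 27 mm (no point farther than 19 mm from its centre), 10 mm thick, 14 g. Origin: centre of the underside. Starts flat on the deck in one of the two lanes beside the shaft, centre 44 to 74 mm from the stage's x axis on either side and at stage x -30 to +68 mm.
- chip4: Broken white ceramic chip, loose, flat, about 30 x 27 mm (no point farther than 19 mm from its centre), 10 mm thick, 14 g. Origin: centre of the underside. Starts flat on the deck in one of the two lanes beside the shaft, centre 44 to 74 mm from the stage's x axis on either side and at stage x -30 to +68 mm.
- bottle_blue: Bystander: glass jar with blue cap, 60 mm diameter, 120 mm tall, left of the tray. Origin: centre of the underside.
- bottle_red: Bystander: glass jar with red cap, 60 mm diameter, 120 mm tall, right of the tray. Origin: centre of the underside.
- beaker: Bystander: open green-tinted beaker, 70 mm diameter, 85 mm tall, left of the robot, near it. Origin: centre of the underside.
- spatula: Bystander: small lab spatula lying flat, 190 mm long, right of the robot, near it, 65 mm wide blade. Origin: middle of its length at the underside.

How it is judged:
By the outcome, as a careful person would: the job done as asked, in the order asked, and still so for the second after the job is handed in, with the robot touching nothing.
It also fails if it takes over 72 s, if anything falls off the work surface, if the arm or the gripper's body presses on something with over 40 N, if the wrist force passes 120 N, or if a joint passes its speed limit or range.

ROBOT

A 7-joint arm with a two-finger parallel gripper is mounted at the origin on the work surface. World frame = base frame: x ahead of the robot, y to its left, z up, the work surface at z = 0. Lengths are in m, angles in degrees, forces in N, time in s.
With the tool pointing down it reaches from about 0.35 to 0.775 m from the base axis. Payload 3.1 kg.
Tool frame: the origin (TCP) lies at the very end of the fingers, on their centre line; the grasp point (between the pads) lies 19 mm behind it; z points along the fingers, y is the line along which they close (so a half turn about z gives the same grasp; the last joint's range is limited). The gripper opens to 85 mm and grips with 20 to 120 N. Pads are 22 mm wide; open, the fingers measure 114 mm over their backs; the gripper's body (76 mm by 85 mm) begins 54 mm behind the grasp point. The pads swing forward as they close: fully open they stand 13 mm farther back than shut.
Start: joints at [67.053, 17.813, 0.802, 86.603, -0.252, 75.585, -1.558], TCP at [0.193, -0.515, 0.231] pointing down, gripper open.
Joint ranges: [-154.91, 154.91], [-16.99, 109.72], [-72.82, 74.43], [7.12, 147.25], [-82.49, 262.49], [11.32, 116.49], [-174.64, 174.64]. Speed limits (degrees/s): [159.86, 159.86, 180, 180, 180, 180, 180].

INTERFACE

Orientations are given as [roll, pitch, yaw] about the fixed x, y, z axes, in that order (R = Rz(yaw) Ry(pitch) Rx(roll)).
In Python, from station import robot, optics gives the robot as it stands (robot), with the cameras (optics). Calls block until the motion is done:
- robot.move_to(position, orientation): joint-space move of the TCP to a pose.
- robot.line_to(position, orientation=None, velocity=0.15, f_stop=None): straight line of the TCP; orientation=None keeps the orientation; velocity is the mean speed in m/s. With f_stop (N) it stops when the force on the tool has changed by that much, and returns True; else False.
- robot.move_j(angles): joint-space move.
- robot.gripper_to(opening, force=None): opening from 0.0 (shut) to 1.0 (fully open); force is the grip in N (None keeps the last); returns when the fingers have stopped.
- robot.pause(seconds).
- robot.inverse_kinematics(position, orientation): joint angles nearest the present ones, or None.
- robot.sense(): the state.
- optics.grab_frame(name): name is "scene" or "top" or "wrist"; returns the picture (480x640x3 uint8, red, green, blue); there is no depth.
- optics.calibration(name): a dict with "mtx" (3x3 intrinsics, pixels), "extrinsics" (4x4, takes a point from world to camera coordinates); the wrist camera has in their place "T_tool_cam" (4x4, takes a point from camera to tool coordinates, whose origin is the TCP and whose axes are the flange's). Camera axes: x right, y up, looking along -z (the intrinsics and any distortion apply to the point x, -y, -z); pixel columns grow to the right and rows downward; lengths in m; the calibration is good to about 2 mm. A picture is of the moment at which its call begins: read the wrist's pose just before it. calibration takes no time and is no camera call.
A pose or a line that the arm cannot do raises robot.PlanningError and nothing moves.
- robot.close_job(): hands the job in; it is judged then, once.
The state is a dict: "time_s": time; "joint_positions": joint angles; "dq": joint speeds; "joint_torque": joint torques, N m; "tool_pos": TCP position; "eef_rot": TCP orientation; "contact_force": force on the tool from outside, world axes, zero at the start; "torque": the same for the moment, N m; "finger_gap": opening from 0.0 (shut) to 1.0 (fully open); "gripper_force": force on a finger pad.
Only numpy, scipy, OpenCV 4.12 (cv2) and the standard library are available. Lean on these libraries where they do the work, as an engineer would, in place of code of your own. Each camera call takes 0.05 s, during which the arm holds its last target. There are 200 camera calls.

## Working session

There is one attempt and no reset: what is moved stays moved. The work goes in short steps, each a Python script; the robot and the scene stay as the last script left them, time stands still between calls to the robot, and variables do not carry over. Pictures are saved under pics/ and viewed, at most 13 in all, crops included, and the job is handed in when it is done.

```bash
ls; mkdir -p pics
python3 - <<'E'
from station import robot, optics
import cv2, numpy as np
np.set_printoptions(precision=4,suppress=True)
s=robot.sense(); print(s)
for n in ("scene","top","wrist"):
    f=optics.grab_frame(n); cv2.imwrite(f"pics/{n}0.png",f[:,:,::-1]); print(n,optics.calibration(n))
E
```

```text
pics
station.py
{'time_s': 0.0, 'joint_positions': array([67.0552, 17.8603,  0.801 , 86.6915, -0.2526, 75.5849, -1.5569]), 'dq': array([ 0.0676,  0.065 ,  0.0056, -0.0538,  0.0495,  0.0481, -0.0404]), 'joint_torque': array([ -0.0003, -37.9914,   0.1458, -23.059 ,   0.0122,   0.0136,
         0.    ]), 'tool_pos': array([ 0.1929, -0.5143,  0.2302]), 'eef_rot': array([-179.8652,    0.0049,   20.5621]), 'contact_force': array([0.1007, 0.1831, 0.4307]), 'torque': array([ 0.0133, -0.0052,  0.0088]), 'gripper_force': 0.0, 'finger_gap': 1.0019601719331144}
scene {'mtx': array([[448.2408,   0.    , 314.1146],
       [  0.    , 448.2408, 236.8223],
       [  0.    ,   0.    ,   1.    ]]), 'extrinsics': array([[ 0.8529,  0.5221,  0.003 , -0.4313],
       [-0.3296,  0.5341,  0.7785,  0.1227],
       [ 0.4049, -0.665 ,  0.6276, -1.0731],
       [ 0.    ,  0.    ,  0.    ,  1.    ]])}
top {'mtx': array([[495.4879,   0.    , 314.1597],
       [  0.    , 495.4879, 240.4182],
       [  0.    ,   0.    ,   1.    ]]), 'extrinsics': array([[-0.0016, -0.9999,  0.0125,  0.0105],
       [ 0.9971, -0.0006,  0.0759, -0.5255],
       [-0.0759,  0.0126,  0.997 , -1.118 ],
       [ 0.    ,  0.    ,  0.    ,  1.    ]])}
wrist {'mtx': array([[374.1156,   0.    , 318.3915],
       [  0.    , 374.1156, 246.0954],
       [  0.    ,   0.    ,   1.    ]]), 'T_tool_cam': array([[-0.0009,  0.9655,  0.2605,  0.0666],
       [ 1.    ,  0.0009, -0.0001,  0.0015],
       [-0.0004,  0.2605, -0.9655, -0.1421],
       [ 0.    ,  0.    ,  0.    ,  1.    ]])}
```

View pics/top0.png

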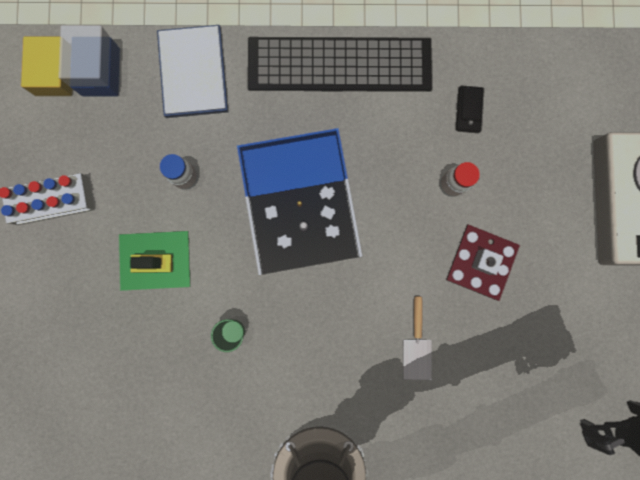

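View pics/scene0.png

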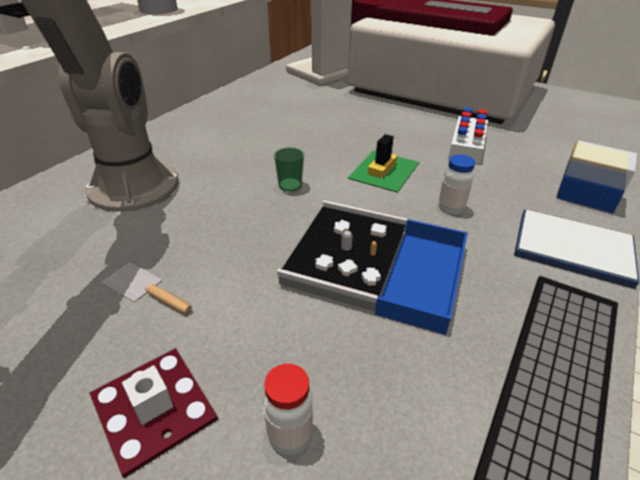

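The top view shows the mat at (154,261), stage at about (304,225) with roughly 10° yaw, and plate at (485,262) with its pin hole near (491,241). The scene view agrees: the chips lie in both lanes, two left and three right. I'll make coarse estimates from the top view, then take wrist views.

```bash
cat > h.py <<'E'
import numpy as np, cv2
from scipy.spatial.transform import Rotation as Ro
from station import robot, optics
np.set_printoptions(precision=4,suppress=True)
def pose():
    s=robot.sense(); T=np.eye(4); T[:3,:3]=Ro.from_euler('xyz',s['eef_rot'],degrees=True).as_matrix(); T[:3,3]=s['tool_pos']; return T
class View:
    def __init__(s,name,file=None):
        c=optics.calibration(name); s.K=c['mtx']
        s.T=pose()@c['T_tool_cam'] if name=='wrist' else np.linalg.inv(c['extrinsics'])
        s.im=optics.grab_frame(name); s.hsv=cv2.cvtColor(s.im,cv2.COLOR_RGB2HSV)
        if file: cv2.imwrite('pics/'+file,s.im[:,:,::-1])
    def ray(s,px):
        px=np.atleast_2d(np.asarray(px,float)); d=np.c_[(px-s.K[:2,2])/[s.K[0,0],s.K[1,1]],np.ones(len(px))]*[1,-1,-1]
        return s.T[:3,3], d@s.T[:3,:3].T
    def on(s,px,z):
        o,d=s.ray(px); return (o+d*((z-o[2])/d[:,2])[:,None])[:,:2]
    def pix(s,p):
        q=np.linalg.inv(s.T)@np.r_[p,1]; q=q[:3]*[1,-1,-1]; return (s.K@q/q[2])[:2]
    def blobs(s,lo,hi,amin=30):
        m=cv2.inRange(s.hsv,np.array(lo),np.array(hi)); cs,_=cv2.findContours(m,cv2.RETR_EXTERNAL,cv2.CHAIN_APPROX_NONE)
        return sorted([c for c in cs if cv2.contourArea(c)>amin],key=cv2.contourArea,reverse=True)
def cen(c):
    m=cv2.moments(c); return np.array([m['m10'],m['m01']])/m['m00']
def tri(v1,p1,v2,p2):
    (a,d),(b,e)=v1.ray(p1),v2.ray(p2); d,e=d[0],e[0]
    t=np.linalg.lstsq(np.c_[d,-e],b-a,rcond=None)[0]; P,Q=a+t[0]*d,b+t[1]*e
    return (P+Q)/2,np.linalg.norm(P-Q)
def rect(v,c,z):
    r=cv2.minAreaRect((v.on(c.reshape(-1,2),z)*1000).astype(np.float32)); return np.round(r[0],1),np.round(r[1],1),round(r[2],1)
G=((50,80,40),(75,255,255)); Y=((20,150,80),(32,255,255)); B=((105,150,60),(125,255,255)); P=((165,100,30),(180,255,160))
E
python3 - <<'E'
from h import *
v=View('top')
for n,r,z in (('mat',G,.004),('scr',Y,.022),('tray',B,.02),('plate',P,.01)):
    for c in v.blobs(*r)[:3]: print(n,cen(c),rect(v,c,z))
print('shaft',v.on([[304,226]],.064),'pin',v.on([[299,204]],.057))
print(v.hsv[211,271],v.hsv[240,491],v.hsv[262,468])
E
```

```text
mat [153.9914 260.309 ] (array([481.2, 380. ]), array([128.7, 159.1]), 2.9)
scr [40.224  62.8702] (array([943.5, 646.9]), array([118.3,  88.5]), 0.3)
tray [291.8815 162.511 ] (array([707.1,  61.3]), array([121.6, 235. ]), 10.1)
tray [172.0207 166.1269] (array([698.4, 338.7]), array([51.9, 50.8]), 1.1)
tray [  6.5893 209.9107] (array([595.8, 714.1]), array([18.5, 20.7]), 0.0)
plate [478.7041 262.7317] (array([ 476., -381.]), array([128. , 136.6]), 68.1)
shaft [[0.5541 0.0329]] pin [[0.6042 0.0441]]
[108  13 190] [ 19  18 111] [176 137  93]
```

```bash
python3 - <<'E'
from h import *
for i,(x,y) in enumerate(((.46,-.38),(.53,-.41))):
    robot.move_to([x,y,.25],[180,0,68]); v=View('wrist',f'pl{i}.png')
    np.savez(f'pl{i}.npz',T=v.T)
    print(robot.sense()['time_s'],v.T[:3,3],[(cen(c),rect(v,c,.01)) for c in v.blobs(*P,amin=1000)[:2]])
E
python3 -c "
import cv2,numpy as np
a=[cv2.imread(f'pics/pl{i}.png') for i in (0,1)]
cv2.imwrite('pics/pl.png',cv2.resize(np.hstack(a),(800,300),interpolation=cv2.INTER_AREA))"
```

```text
1.4 [ 0.4842 -0.3224  0.3917] [(array([335.4414, 199.126 ]), (array([ 478. , -382.4]), array([127.5, 139.1]), 67.7))]
1.85 [ 0.5553 -0.352   0.3908] [(array([260.5025, 199.4306]), (array([ 478. , -382.5]), array([128.5, 138.4]), 68.0))]
```

View pics/pl.png

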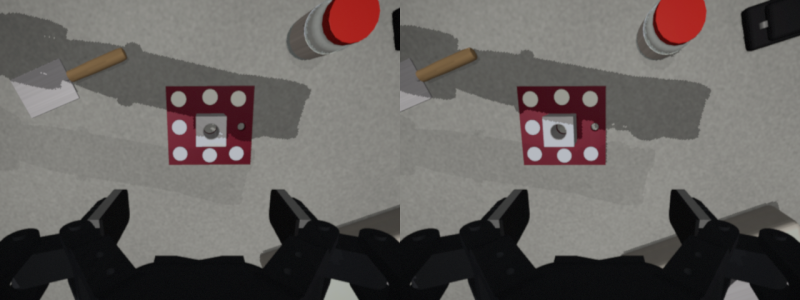

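The plate is at (0.478, -0.382). Its hub is at about (212,130) in the left half and (559,130) in the right, and the pin hole lies to the right of the hub in both, so plate x is at about -22°. Next come wrist views of the stage and the mat.

Run:
```python
from h import *
def go(n,x,y,yaw,z=.27):
    robot.move_to([x,y,z],[180,0,yaw]); robot.pause(.1); v=View('wrist',n+'.png'); np.savez(n+'.npz',T=v.T); return v
W=((0,0,130),(180,60,255))
for n,x,y in (('st0',.53,.02),('st1',.58,.08)):
    v=go(n,x,y,100); print(n,[rect(v,c,.034) for c in v.blobs(*B,amin=3000)[:1]])
for n,x,y in (('mt0',.45,.38),('mt1',.52,.36)):
    v=go(n,x,y,93); print(n,[rect(v,c,.004) for c in v.blobs(*G,amin=3000)[:1]],[(cen(c),rect(v,c,.026)) for c in v.blobs(*Y,amin=300)[:2]])
print(robot.sense()['time_s'])
a=[cv2.imread(f'pics/{n}.png') for n in ('st0','st1','mt0','mt1')]
cv2.imwrite('pics/stmt.png',cv2.resize(np.vstack([np.hstack(a[:2]),np.hstack(a[2:])]),(800,600),interpolation=cv2.INTER_AREA))
```

```text
st0 [(array([705.9,  60. ]), array([124.8, 237.5]), 10.1)]
st1 [(array([705.9,  59.6]), array([123.2, 236.6]), 10.1)]
mt0 [(array([482.2, 380.4]), array([129.6, 158.9]), 2.9)] [(array([336.0572, 192.3428]), (array([474.9, 382.2]), array([39.9, 89.8]), 0.5))]
mt1 [(array([482.4, 380.5]), array([129.5, 158.7]), 3.0)] [(array([280.7375, 177.0417]), (array([476.3, 382. ]), array([39.8, 88.1]), 0.5))]
6.075
```

View pics/stmt.png

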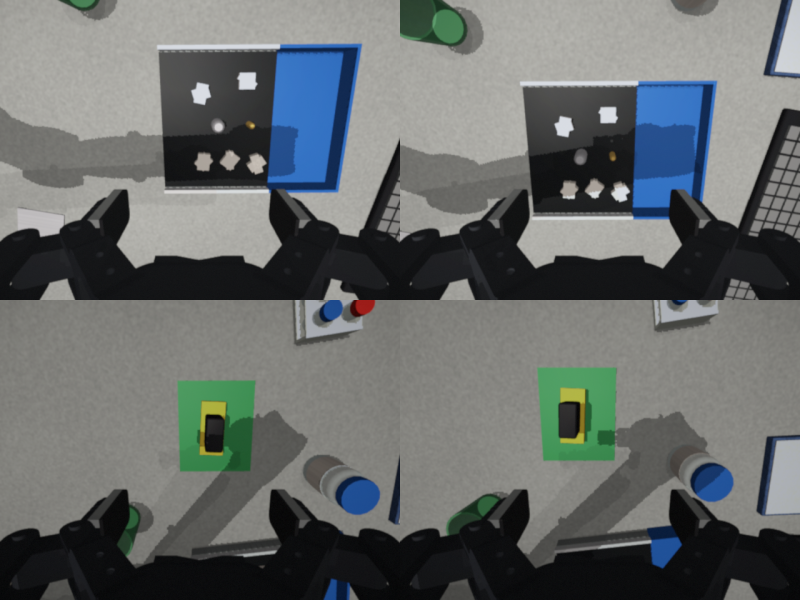

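The top row shows the shaft at about (218,126) and (581,157), the brass pin at (251,126) and (613,157), chips in both lanes and the tray to the right. The bottom row shows the scraper on the green mat, with the black handle at (213,433) and (569,420). I'll zoom in on the shaft and pin and triangulate heights.

```bash
cat >> h.py <<'E'
class Saved(View):
    def __init__(s,n):
        s.K=optics.calibration('wrist')['mtx']; s.T=np.load(n+'.npz')['T']; s.im=cv2.imread(f'pics/{n}.png')[:,:,::-1].copy(); s.hsv=cv2.cvtColor(s.im,cv2.COLOR_RGB2HSV)
E
python3 - <<'E'
from h import *
S=[Saved('st0'),Saved('st1')]; M=[Saved('mt0'),Saved('mt1')]; L=[Saved('pl0'),Saved('pl1')]
cr=[]
for v,(x,y) in zip(S,((375,201),(315,251))): cr.append(cv2.resize(v.im[y-30:y+30,x-40:x+40,::-1],(400,300),interpolation=cv2.INTER_NEAREST))
for v,(x,y) in zip(L,((338,208),(254,208))): cr.append(cv2.resize(v.im[y-30:y+30,x-30:x+50,::-1],(400,300),interpolation=cv2.INTER_NEAREST))
cv2.imwrite('pics/cr.png',np.vstack([np.hstack(cr[:2]),np.hstack(cr[2:])]))
# scraper heights: yellow-block union silhouette, handle blob
bl=[]
for v in M:
    g=v.blobs(*G,amin=3000)[0]; m=np.zeros((480,640),np.uint8); cv2.drawContours(m,[cv2.convexHull(g)],-1,255,-1)
    k=cv2.inRange(v.hsv,np.array((0,0,0)),np.array((180,255,48)))&m; cs=max(cv2.findContours(k,0,1)[0],key=cv2.contourArea)
    r=cv2.boundingRect(cs); y=v.blobs(*Y,amin=300); yy=np.vstack(y); bl.append((r,cv2.boundingRect(yy),cv2.contourArea(cs)))
print(bl)
# chips
O=S[0]
for v in S:
  for c in v.blobs((0,0,85),(180,60,255),amin=120):
    p=v.on([cen(c)],.04)[0]
    if abs(p[0]-.57)<.12 and abs(p[1]-.03)<.1 and cv2.contourArea(c)<1500: print('chip?',cen(c),p,cv2.contourArea(c))
  for c in v.blobs((12,110,60),(28,255,255),amin=8):
    print('brass',cen(c),cv2.contourArea(c),cv2.boundingRect(c))
E
```

```text
[((328, 184, 31, 59), (319, 162, 43, 87), 1610.5), ((255, 163, 33, 58), (257, 141, 40, 88), 1714.5)]
chip? [321.0885 149.2082] [0.5237 0.0779] 841.5
chip? [395.0597 129.066 ] [0.5897 0.108 ] 801.0
chip? [409.8621 261.5461] [ 0.6341 -0.018 ] 683.0
chip? [367.301  256.0407] [ 0.5892 -0.0196] 614.0
chip? [325.3407 258.551 ] [ 0.5468 -0.0297] 612.5
chip? [347.9747 200.7867] [0.5586 0.0334] 348.5
brass [400.3456 199.877 ] 122.0 (393, 194, 15, 13)
chip? [262.0766 202.0495] [0.5239 0.0782] 761.5
chip? [332.7424 183.4326] [0.5901 0.1084] 728.5
chip? [352.0567 306.9656] [ 0.6344 -0.0178] 650.0
chip? [270.4352 303.8319] [ 0.5473 -0.0292] 599.0
chip? [310.9496 301.7003] [ 0.5898 -0.0193] 585.0
chip? [288.8182 251.6821] [0.558  0.0318] 291.5
brass [339.7778 249.737 ] 118.5 (335, 242, 11, 16)
```

View pics/cr.png

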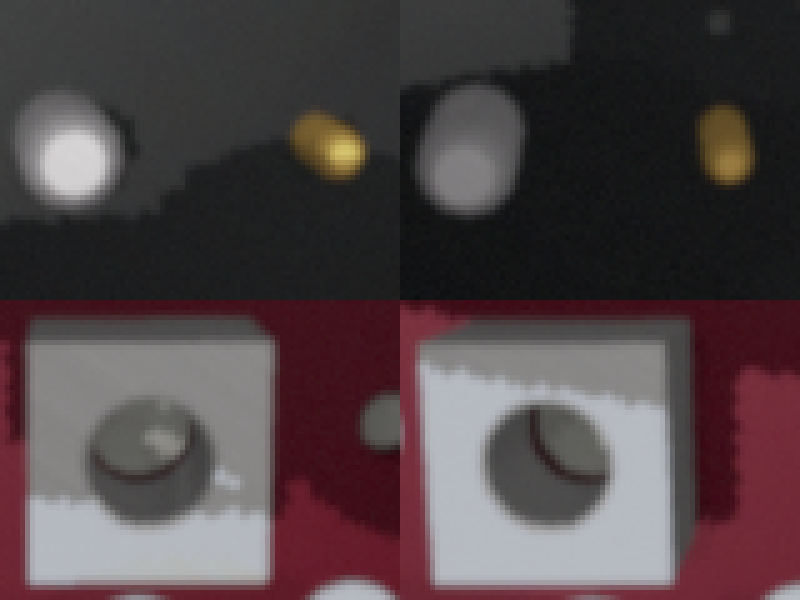

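Crop: the shaft tops are at (75,163) and (465,178), the pin tops at (345,152) and (730,163), and the hub-hole rims at (151,460) and (549,462). Next I'll triangulate them.

Run:
```python
from h import *
S=[Saved('st0'),Saved('st1')]; M=[Saved('mt0'),Saved('mt1')]; L=[Saved('pl0'),Saved('pl1')]
sh=tri(S[0],[349.5,203.1],S[1],[287.5,256.1]); pn=tri(S[0],[403.5,200.9],S[1],[340.5,253.1]); hb=tri(L[0],[337.7,209.5],L[1],[253.3,209.9])
print('shaft',sh,'pin',pn,'hub',hb)
sx=S[0].on([[349.5,203.1]],.064)[0],S[1].on([[287.5,256.1]],.064)[0]; px=S[0].on([[403.5,200.9]],.057)[0],S[1].on([[340.5,253.1]],.057)[0]
print(sx,px); c=(sx[0]+sx[1])/2; d=(px[0]+px[1])/2-c; print('sep,yaw',np.linalg.norm(d),np.degrees(np.arctan2(d[1],d[0])))
a=np.radians(10.1); R=np.array([[np.cos(a),np.sin(a)],[-np.sin(a),np.cos(a)]])
for p in ((.5238,.078),(.5899,.1082),(.6342,-.0179),(.5895,-.0195),(.547,-.0295)): print('chip',R@(np.array(p)-c))
print('tray centre stage',R@(np.array([.7059,.0598])-c))
for z in (.07,.08,.087,.095):
    A=M[0].on([[358.5,242.5]],z)[0]; B_=M[1].on([[254.5,220.5]],z)[0]; print('handle',z,A,B_,A-B_)
```

```text
shaft (array([0.5581, 0.0346, 0.0645]), np.float64(0.0003479585039930092)) pin (array([0.6089, 0.0444, 0.0576]), np.float64(0.00023909494392551642)) hub (array([ 0.4783, -0.3821,  0.0541]), np.float64(6.7280209220033e-05))
(array([0.558 , 0.0346]), array([0.5582, 0.0343])) (array([0.609 , 0.0444]), array([0.6091, 0.0442]))
sep,yaw 0.05185916115487268 10.915866591987392
chip [-0.0261  0.0489]
chip [0.0442 0.067 ]
chip [ 0.0657 -0.0649]
chip [ 0.0215 -0.0586]
chip [-0.0221 -0.061 ]
tray centre stage [ 0.15  -0.001]
handle 0.07 [0.4923 0.3552] [0.4613 0.3541] [0.031  0.0011]
handle 0.08 [0.4911 0.3578] [0.463  0.3562] [0.0281 0.0016]
handle 0.087 [0.4902 0.3595] [0.4641 0.3576] [0.0261 0.0019]
handle 0.095 [0.4892 0.3616] [0.4654 0.3593] [0.0238 0.0023]
```

Everything fits the stated sizes: handle top at 87 mm, shaft top 64.5, pin top 57.6 and hub top 54. Now I'll grasp the scraper and lift it.

```bash
cat >> h.py <<'E'
C=np.array([.5581,.0345]); YS=10.3
def stg(x,y,z):
    a=np.radians(YS); return [C[0]+x*np.cos(a)-y*np.sin(a), C[1]+x*np.sin(a)+y*np.cos(a), z]
E
python3 - <<'E'
from h import *
robot.move_to([.4768,.3825,.16],[180,0,90.5]); robot.line_to([.4768,.3825,.049],velocity=.12,f_stop=10)
s=robot.sense(); print(s['tool_pos'],s['eef_rot'],s['contact_force'])
robot.gripper_to(0.0,60); s=robot.sense(); print(s['finger_gap'],s['gripper_force'],s['tool_pos'])
robot.line_to([.4768,.3825,.16],velocity=.12); robot.pause(.2); s=robot.sense(); print(s['finger_gap'],s['contact_force'],s['time_s'])
robot.move_to(stg(-.08,.06,.15),[180,0,YS+90]); robot.pause(.2); View('scene','lift.png'); v=View('wrist','lw.png'); np.savez('lw.npz',T=v.T)
s=robot.sense(); print(s['tool_pos'],s['eef_rot'],s['time_s'])
a=[cv2.imread(f'pics/{n}.png') for n in ('lift','lw')]
cv2.imwrite('pics/lift2.png',cv2.resize(np.hstack(a),(800,300),interpolation=cv2.INTER_AREA))
E
```

```text
[0.4775 0.3832 0.0501] [179.9073  -0.0868  90.4904] [ 0.2557  0.4354 -0.4139]
0.2960531841882494 63.73123526573181 [0.4766 0.3823 0.0488]
0.29748573753873736 [-0.1099 -0.0682 -1.3182] 9.55
[0.4688 0.0803 0.15  ] [179.9853  -0.0283 100.4083] 11.0083
```

View pics/lift2.png

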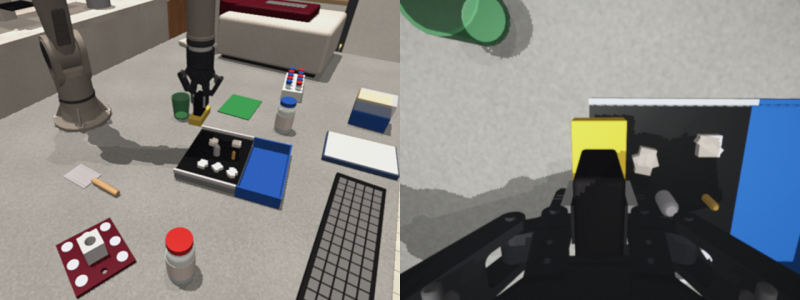

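The scraper is held square and upright at the deck's near-left corner. In the wrist half its block is at (600,148), with the chips ahead of it. Now the two wipes.

Run:
```python
from h import *
O=[180,0,YS+90]
def lane(y):
    hit=robot.line_to(stg(-.08,y,.0755),O,velocity=.1,f_stop=5); s=robot.sense(); print('down',hit,s['tool_pos'],s['contact_force'])
    z=max(.0757,s['tool_pos'][2]+.0005 if hit else 0)
    if z>.079: raise SystemExit('high contact')
    robot.line_to(stg(.084,y,z),O,velocity=.11,f_stop=25); s=robot.sense(); print('end',s['tool_pos'],stg(.084,y,z),s['contact_force'],s['finger_gap'])
    robot.line_to(stg(.084,y,.15),O,velocity=.2)
lane(.06); robot.line_to(stg(-.02,0,.15),O,velocity=.3); robot.line_to(stg(-.08,-.06,.15),O,velocity=.3); lane(-.06)
robot.line_to(stg(0.03,.0,.2),O,velocity=.3)
v=View('top','wiped.png'); print(robot.sense()['time_s'])
cv2.imwrite('pics/wcrop.png',cv2.resize(v.im[110:300,210:390,::-1],None,fx=3,fy=3))
```

```text
down True [0.4671 0.0787 0.0747] [-0.5146 -0.1871  3.8206]
end [0.4676 0.0789 0.0749] [np.float64(0.6300182102794366), np.float64(0.10855248834578587), 0.0757] [-1.3477 -1.2258  5.3495] 0.2964285999029388
down True [ 0.4889 -0.0376  0.0746] [0.0089 0.7062 4.5505]
end [ 0.4897 -0.0374  0.0749] [np.float64(0.6514744760933985), np.float64(-0.009513716206239121), 0.0757] [-1.0036 -0.0261  5.0783] 0.2968934982350612
16.85
```

View pics/wcrop.png

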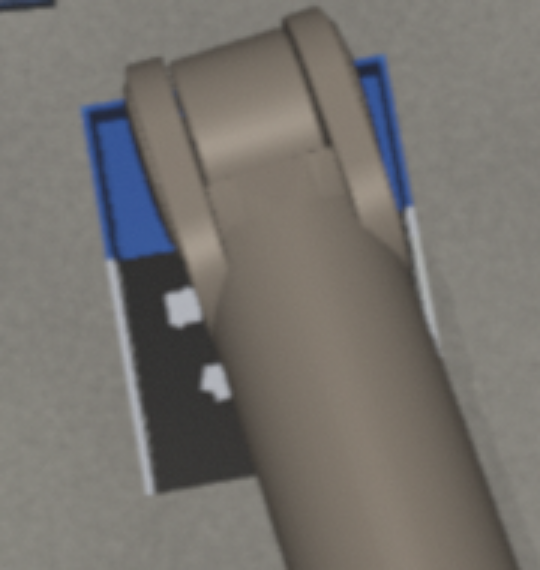

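Both left chips are still on the deck: each push was stopped at once by a false force trip, and the arm hides the right lane. I'll lift off the contact, check that the chips are still inside the swept band, and wipe again.

```bash
cat >> h.py <<'E'
def chips(v,zmin=85):
    a=np.radians(YS); R=np.array([[np.cos(a),np.sin(a)],[-np.sin(a),np.cos(a)]]); o=[]
    for c in v.blobs((0,0,zmin),(180,60,255),amin=100):
        p=R@(v.on([cen(c)],.04)[0]-C)
        if abs(p[0])<.11 and abs(p[1])<.105 and cv2.contourArea(c)<3000: o.append((np.round(p*1000),cv2.contourArea(c),cen(c).round()))
    return o
E
python3 - <<'E'
from h import *
O=[180,0,YS+90]
def lane(y):
    robot.line_to(stg(-.085,y,.15),O,velocity=.3)
    for c in chips(View('wrist')): print('   ',c)
    robot.line_to(stg(-.085,y,.0757),O,velocity=.1); robot.pause(.2); s=robot.sense(); print('down',s['tool_pos'],s['contact_force'])
    hit=robot.line_to(stg(.084,y,.0757),O,velocity=.1,f_stop=60); s=robot.sense(); print('end',hit,s['tool_pos'],stg(.084,y,.0757)[:2],s['contact_force'],s['finger_gap'],s['time_s'])
    if hit: raise SystemExit
lane(.06)
E
```

```text
(array([43., 67.]), 1562.5, array([504., 228.]))
    (array([-16.,  48.]), 1476.5, array([415., 255.]))
    (array([ 3., -3.]), 893.5, array([437., 322.]))
    (array([-48.,   2.]), 432.5, array([368., 316.]))
down [0.4641 0.0783 0.076 ] [-0.4074 -0.0041 -1.9765]
end False [0.6296 0.1084 0.0758] [np.float64(0.6300182102794366), np.float64(0.10855248834578587)] [-0.0303  0.0196 -1.5902] 0.29747104515792616 20.45
```

Run:
```python
from h import *
O=[180,0,YS+90]; y=-.06
robot.line_to(stg(.084,.06,.15),O,velocity=.2); robot.line_to(stg(-.03,0,.15),O,velocity=.3); robot.line_to(stg(-.085,y,.15),O,velocity=.3)
robot.pause(.1); v=View('wrist','rl.png'); np.savez('rl.npz',T=v.T)
for c in chips(v): print('   ',c)
v=View('top','rltop.png')
for c in chips(v): print(' top ',c)
robot.line_to(stg(-.085,y,.0757),O,velocity=.1); robot.pause(.2); s=robot.sense(); print('down',s['tool_pos'],s['contact_force'])
hit=robot.line_to(stg(.084,y,.0757),O,velocity=.1,f_stop=60); s=robot.sense(); print('end',hit,s['tool_pos'],stg(.084,y,.0757)[:2],s['contact_force'],s['finger_gap'],s['time_s'])
if hit: raise SystemExit
robot.line_to(stg(.084,y,.16),O,velocity=.2)
robot.line_to(stg(-.05,.18,.2),O,velocity=.3)
v=View('top','w2.png'); robot.pause(.1); w=View('scene','w2s.png'); print(robot.sense()['time_s'])
for c in chips(v): print(' top ',c)
cv2.imwrite('pics/w2c.png',np.hstack([cv2.resize(v.im[110:290,220:380,::-1],(400,450)),cv2.resize(w.im[180:360,270:470,::-1],(400,450))]))
```

```text
(array([ 64., -65.]), 1750.0, array([528., 251.]))
    (array([ 20., -59.]), 1516.5, array([466., 242.]))
    (array([-20., -61.]), 1479.0, array([408., 245.]))
    (array([103.,  72.]), 1315.5, array([625.,  33.]))
    (array([2., 0.]), 1191.0, array([448., 155.]))
    (array([89., 43.]), 1018.0, array([592.,  85.]))
 top  (array([ 65., -65.]), 136.0, array([327., 192.]))
 top  (array([97., 46.]), 106.5, array([276., 187.]))
down [ 0.4855 -0.0398  0.076 ] [-0.0083  0.3876 -1.7211]
end False [ 0.6511 -0.0098  0.0758] [np.float64(0.6514744760933985), np.float64(-0.009513716206239121)] [-0.6648  0.0986 -1.5256] 0.29299332347431345 25.1167
26.9667
```

View pics/w2c.png

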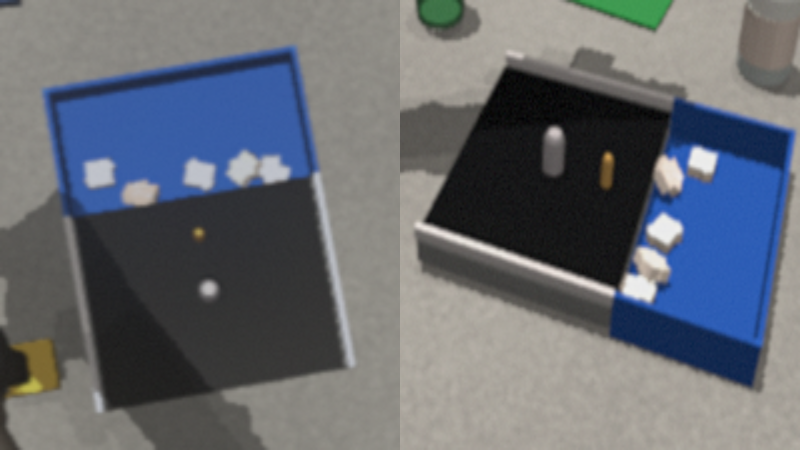

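All five chips now lie in the tray: in the left half at (98,173), (140,193), (200,173), (242,167) and (272,168). The deck holds only the shaft (208,290) and pin (199,233). Next, the scraper goes back to its mat.

Run:
```python
from h import *
O=[180,0,92.9]; p=[.4823,.3805]
robot.move_to(p+[.14],O); robot.line_to(p+[.055],velocity=.12); robot.pause(.15)
hit=robot.line_to(p+[.0475],velocity=.03,f_stop=3); s=robot.sense(); print(hit,s['tool_pos'],s['eef_rot'],s['contact_force'])
robot.gripper_to(.65); robot.pause(.2); robot.line_to(p+[.16],velocity=.12)
robot.move_to([.44,.38,.25],O); robot.pause(.1); v=View('wrist','mt2.png')
print([rect(v,c,.004) for c in v.blobs(*G,amin=3000)[:1]],[(cen(c),rect(v,c,.026)) for c in v.blobs(*Y,amin=300)[:2]],robot.sense()['time_s'])
```

```text
True [0.4829 0.3813 0.0486] [179.8962  -0.0837  92.9072] [ 0.2354 -0.921   3.0996]
[(array([482.2, 380.2]), array([129.5, 159.5]), 3.0)] [(array([356.6532, 196.8924]), (array([483.2, 380.7]), array([40.3, 89.6]), 2.3))] 31.375
```

The scraper stands within 1 mm of the mat's centre. Now I'll view the shaft at the insertion yaw, centre the hub mechanically with two crosswise squeezes, and view the hub from the same relative pose. That way the camera bias cancels.

Run:
```python
from h import *
robot.gripper_to(1.0)
robot.move_to([*C,.064+.15],[180,0,YS]); robot.pause(.3); a=View('wrist','sa.png'); np.savez('sa.npz',T=a.T); print(pose()[:3,3],robot.sense()['eef_rot'])
p=[.4783,-.3822]; yp=-22.0
robot.move_to(p+[.13],[180,0,yp+90]); robot.line_to(p+[.025],velocity=.13,f_stop=10); robot.gripper_to(0,25); print(robot.sense()['finger_gap'])
robot.gripper_to(1.0); robot.line_to(p+[.085],velocity=.15); robot.line_to(p+[.085],[180,0,yp],velocity=.15); print(robot.sense()['tool_pos'],robot.sense()['eef_rot'],robot.sense()['time_s'])
robot.line_to(p+[.025],velocity=.13,f_stop=10); robot.gripper_to(0,25); print(robot.sense()['finger_gap'])
robot.gripper_to(1.0); robot.line_to(p+[.055+.15],velocity=.2); robot.pause(.3); b=View('wrist','hb.png'); np.savez('hb.npz',T=b.T); print(pose()[:3,3],robot.sense()['eef_rot'],robot.sense()['time_s'])
u=np.round(a.pix([*C,.064])).astype(int); w=np.round(b.pix([*p,.055])).astype(int); print(u,w)
f=lambda v,q:cv2.resize(v.im[q[1]-40:q[1]+40,q[0]-40:q[0]+40,::-1],(400,400),interpolation=cv2.INTER_NEAREST)
cv2.imwrite('pics/ab.png',np.hstack([f(a,u),f(b,w)]))
```

```text
[0.5581 0.0353 0.2141] [-179.9915   -0.008    10.3795]
0.5112798249126106
[ 0.4782 -0.3821  0.0847] [-179.9881    0.0271  -21.9799] 39.275
0.5070480183323401
[ 0.4781 -0.3821  0.2043] [-179.9836    0.0673  -22.001 ] 42.2333
[318 232] [318 232]
```

View pics/ab.png

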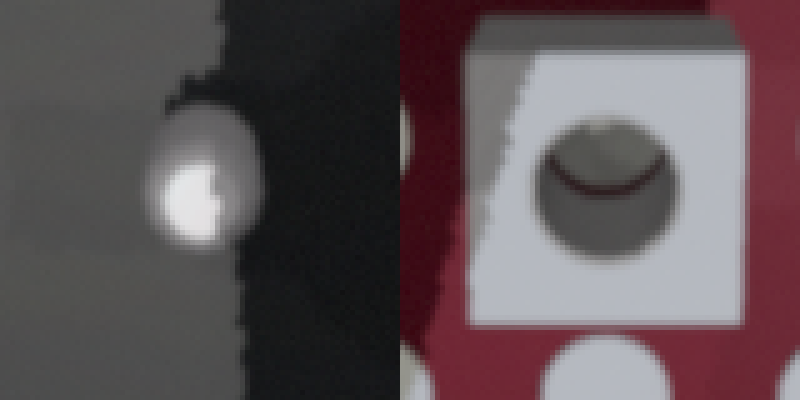

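The shaft top is centred at crop (205,203) and the hub hole at (607,188), with the hub square at (606,187). I'll compute the bias-corrected shaft position, then grasp the plate.

Run:
```python
from h import *
a,b=Saved('sa'),Saved('hb'); rot=lambda d,g:np.array([[np.cos(np.radians(g)),-np.sin(np.radians(g))],[np.sin(np.radians(g)),np.cos(np.radians(g))]])@d
hm=b.on([[318.8,229.1]],.055)[0]; sm=a.on([[318.5,232.1]],.064)[0]
hv=hm-[.4782,-.3821]; print('hub meas',hm,'bias tool frame',rot(hv,22)); print('shaft meas',sm,'corrected',sm-rot(hv,32.3))
p=[.4783,-.3822]; 
robot.line_to(p+[.025],velocity=.15,f_stop=10); robot.pause(.2); print(robot.sense()['tool_pos'])
robot.gripper_to(0,80); robot.pause(.2); s=robot.sense(); print(s['finger_gap'],s['tool_pos'],s['eef_rot'],s['contact_force'],s['time_s'])
robot.line_to(p+[.14],velocity=.15); robot.pause(.2); s=robot.sense(); print(s['finger_gap'],s['tool_pos'],s['contact_force'],s['time_s'])
```

```text
hub meas [ 0.4801 -0.3838] bias tool frame [ 0.0024 -0.0008]
shaft meas [0.558 0.034] corrected [0.5555 0.0344]
[ 0.4788 -0.3826  0.0259]
0.4991799532078991 [ 0.4786 -0.3825  0.0254] [179.9807  -0.053  -22.0046] [ 0.5288 -0.5278  1.6139] 44.45
0.5025918454503907 [ 0.4776 -0.3816  0.1386] [ 0.377   0.1478 -3.7563] 45.5667
```

The two shaft measurements at yaw 100 and yaw 10 agree without any bias. So the 2.4 mm is a real shift of the hub along plate x, not camera error. I'll check on the held plate itself: carry it above the shaft and look at the pin hole in the tool frame.

Run:
```python
from h import *
q=stg(-.0024,0,.14)
robot.move_to(q,[180,0,YS]); robot.line_to(q[:2]+[.112],velocity=.1); robot.pause(.4); v=View('wrist','held.png'); np.savez('held.npz',T=v.T)
T=pose(); np.save('heldtcp.npy',T); s=robot.sense(); print(q,s['tool_pos'],s['eef_rot'],s['time_s'],s['finger_gap'])
h=T@np.array([.052,0,.0154,1]); u=np.round(v.pix(h[:3])).astype(int); print('expected pin hole px',u)
f=cv2.resize(v.im[u[1]-40:u[1]+40,u[0]-40:u[0]+40,::-1],(480,480),interpolation=cv2.INTER_NEAREST)
cv2.imwrite('pics/heldc.png',np.hstack([f,cv2.resize(v.im[:,:,::-1],(320,240)).repeat(2,0)[:480]]))
```

```text
[np.float64(0.5557386759089595), np.float64(0.03407087468372076), 0.14] [0.5559 0.0341 0.1123] [179.9931  -0.034   10.3042] 48.0083 0.5046176143982162
expected pin hole px [315 182]
```

View pics/heldc.png

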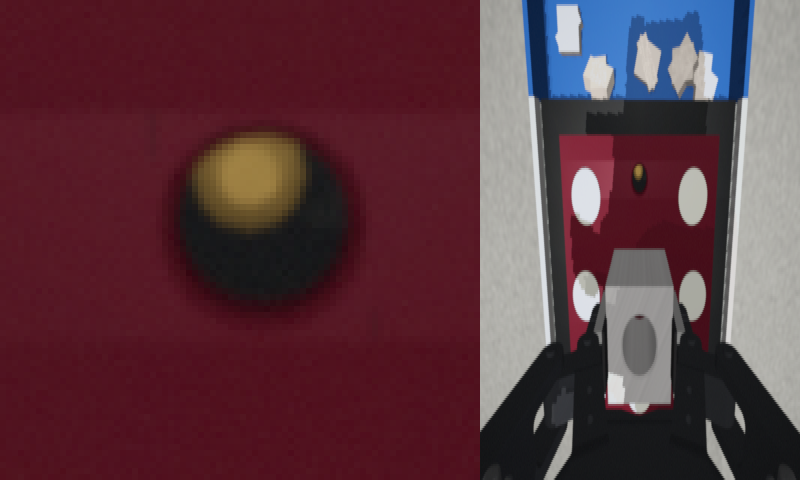

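The brass pin shows through the pin hole. In the crop, the hole is centred at (264,217) and the pin shoulder at (250,176). The right half (full frame, x halved) shows the hub hole at about (640,345).

Run:
```python
from h import *
v=Saved('held'); T=np.load('heldtcp.npy'); t=T[:2,3]; z=T[2,3]; X=T[:2,0]; Yv=T[:2,1]
f=lambda w:np.array([w@X,w@Yv])*1000
hole=v.on([[318.5,177.7]],z-.0154)[0]; pin=v.on([[316.2,170.8]],.053)[0]
g=v.hsv; m=cv2.inRange(v.im,np.array((0,0,0)),np.array((120,120,120)))[300:395,285:355]
hub=v.on([[320*1.0-.5,345.5]],z+.0296)[0]
print('tool frame mm: pinhole',f(hole-t),'hub',f(hub-t),'pin',f(pin-t),'shaft',f(C-t))
r=v.im[345,270:370].mean(1).astype(int); print(r[::2]); c=v.im[280:410,319].mean(1).astype(int); print(c[::2])
# plate far edge
m=cv2.inRange(v.hsv,*map(np.array,P)); col=m[:,330]; rows=np.flatnonzero(col); print('far row',rows[:3]); e=v.on([[330,rows[0]-.5]],z-.0154)[0]; print('far edge',f(e-t))
for row in (150,230):
    cs=np.flatnonzero(m[row]); cs=cs[(cs>140)&(cs<500)]; print(row,cs[0],cs[-1],f(v.on([[cs[0]-.5,row]],z-.0154)[0]-t),f(v.on([[cs[-1]+.5,row]],z-.0154)[0]-t))
```

```text
tool frame mm: pinhole [53.8774  1.4373] hub [1.9275 1.6995] pin [53.8827  0.2542] shaft [2.201  0.0087]
[150 151 152 151 151 150 141 130  95  95  96  99 101 102 104 104 106 107
 105 104 103 104 104 104 104 104 104 102 103 103 104 103 102 100  98  96
  94  91  89  89  89 108 132 149 152 149 147 145 146 147]
[107 108 109 131 152 152 152 152 153 154 155 153 151 149 150 150 149 118
  47  58 100 105 105 104 105 105 104 104 105 104 103 104 105 105 103 104
 104 103 102 103 103 104 104 104 104 104 103 107 136 144 147 148 148 148
 149 150 150 150 148 146 144 148 175 178 178]
far row [134 135 136]
far edge [71.491   6.0944]
150 159 477 [ 65.0941 -63.8705] [64.9874 66.3805]
230 168 468 [ 31.6629 -63.7246] [31.5425 66.1618]
```

Relative to the shaft and pin, the plate is about 1.1 mm off along tool y and correct in x and yaw. I'll shift it and lower with force guarding.

Run:
```python
from h import *
q=[.5555,.0352]
robot.line_to(q+[.098],velocity=.1); robot.pause(.25); print(robot.sense()['tool_pos'],robot.sense()['contact_force'])
hit=robot.line_to(q+[.0535],velocity=.03,f_stop=12); s=robot.sense(); print(hit,s['tool_pos'],s['eef_rot'],s['contact_force'],s['torque'],s['finger_gap'],s['time_s'])
```

```text
[0.5559 0.0352 0.0985] [ 0.0715 -0.7416 -3.231 ]
True [0.5556 0.0352 0.0553] [179.9847   0.0125  10.2971] [-1.0133  0.7305  4.5181] [0.0489 0.0071 0.0275] 0.49671283315856934 49.9333
```

The plate seated at the expected depth: underside at 29.9 mm against the deck at 30. I'll release, retreat straight up and check.

Run:
```python
from h import *
robot.gripper_to(1.0); robot.pause(.2); s=robot.sense(); q=list(s['tool_pos'][:2])
robot.line_to(q+[.16],velocity=.12); V=[]
robot.line_to([q[0]-.03,q[1],.25],velocity=.2); robot.pause(.2); a=View('wrist'); ra=a.blobs(*P,amin=3000)
print([rect(a,np.vstack(ra),z) for z in (.04,)],stg(0,0,0)[:2])
robot.line_to([q[0]-.15,q[1]-.12,.3],velocity=.25); robot.pause(.2); t=View('top','end.png'); w=View('scene'); s=robot.sense(); print(s['tool_pos'],s['time_s'],s['contact_force'])
f=lambda i:cv2.resize(i[:,:,::-1],(400,300),interpolation=cv2.INTER_AREA)
cv2.imwrite('pics/end2.png',np.vstack([np.hstack([f(t.im),f(w.im)]),np.hstack([f(w.im[200:350,270:470]),f(a.im)])]))
```

```text
[(array([556.5,  33.6]), array([140.7, 130.8]), 10.2)] [np.float64(0.5581), np.float64(0.0345)]
[ 0.4039 -0.0843  0.2995] 53.7083 [-0.5995  0.2327  0.1476]
```

View pics/end2.png

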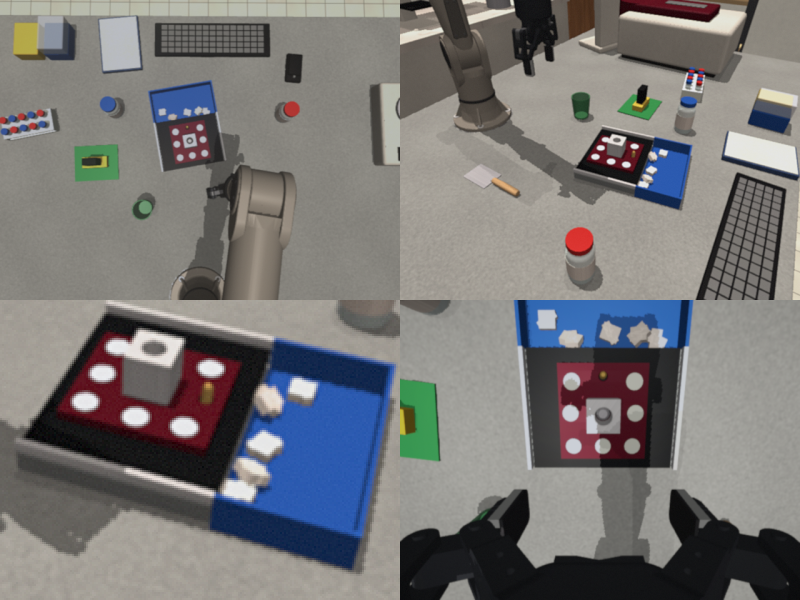

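The plate lies flat on the deck with the pin (207,392) and shaft through it. All five chips are in the tray, the scraper stands on its mat, and the bystanders are in place.

```bash
python3 -c "
from station import robot, optics
print(robot.close_job())"
```

```text
the job is handed in; nothing more can be done
None
```

The job is handed in at about 54 s on the robot's clock: all five chips are in the tray, the scraper stands in the middle of its mat, the index plate lies flush over the shaft and pin, and the bystanders look undisturbed; my first wipe stopped early and nudged one chip with the scraper, so I wiped both lanes again.

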